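# Screw down a cooker lid with its ratchet lever

### The job

Clamp the pressure cooker's lid: turn its red-balled lever clockwise (seen from above) to screw it down, and since the gauge stops the lever before the screw is tight, lift the lever off its serrations, swing it back, let it drop in again and turn on, as often as needed. Stop when the screw is firm, at about 12 N of push on the ball while it turns (16 N would crush the seal), and never force the lever against the gauge or the weight. Then let go, with the lever fully dropped into its serrations and the things around left where they stand.

Things in the scene. Friction and masses are not known exactly. Their poses are not given: they have to be found in the camera images.
- pot: steel pressure cooker, body 196 mm across and 109 mm high, fixed on the worktop; a steel yoke 30 mm wide is hooked over its lid along the pot's x axis, two black side grips reach 144 mm out along +y and -y. Origin: centre of the underside, z up; the lever works on the pot's -x side.
- lid: domed steel lid, 208 mm across, its top 131 mm above the worktop; it rests on a red rubber seal and carries gauge and weight. Origin at the pot's origin, z up. The seal has worn by an unknown amount (up to 1.4 mm), so the angle at which the screw meets the lid's boss cannot be foreseen.
- spindle: vertical steel clamp screw in the middle of the yoke, with a ring of 12 serrations (one every 30 degrees, 18 to 23 mm from the axis, 4 mm high). Origin on the screw axis near the worktop, z up. Turned clockwise from above it goes down 1.5 mm per rad, at first without load (about 2.5 N at the ball), then pressing on the lid. It is heavy to set going and holds itself when let go.
- screw_axis (a point): point on the vertical screw axis, fixed to the yoke, 206 mm above the worktop. Once the screw presses on the lid, the push needed at the ball (100 mm from the axis, square to the arm) to keep it turning rises by about 11 N per rad: 10 N at a clamping force of 110 N, 12 N at 150 N, 16 N at 215 N (6 percent either way). Standing still, up to a fifth less is read.
- lever_ball (a point): centre of the red ball, 30 mm in diameter, at the lever's end, 100 mm from the screw axis, 206 mm up when the lever is down (up to 5 mm less when screwed down, 10 mm more when lifted). A black arm 12 mm thick slopes down from it to the hub; x points from ball to hub, z up. 50 mm or more are free below the ball, 18 mm between fingers on it and gauge or weight.
- lever_lift (a joint): how far the lever is lifted off its serrations, m: 0 = fully dropped in, 0.010 = top stop. A spring presses it down (about 5.5 N at 0, 8.5 N at the top, weight included). From 0.0055 m on it swings freely about the screw; below 0.001 m it is meshed and turns the screw both ways, with 5 degrees of play. Let down on the crests of the serrations it drops in by itself when turned on a little.
- lever_index (a joint): angle of the lever relative to the screw, rad, clockwise from above positive; near 0 at the start, meshed at multiples of 0.524 (12 places); it falls as the lifted lever is swung back
- gauge: steel dial gauge on a brass stem on the lid, dial 43 mm across with a white face up at 209 mm, 55 mm from the screw axis. Origin: foot of the stem, 124 mm up, z up. It stops the lever's clockwise swing when the arm's centre line is 0.49 rad before the gauge's own direction from the axis, lifted or not.
- weight: dark steel regulator weight on a brass stem on the lid, 30 mm across, top at 213 mm, 52 mm from the screw axis. Origin: foot of the stem, 124 mm up, z up. It stops the lever's swing back (anticlockwise) 0.40 rad before the weight's own direction; between weight and gauge the lever has 1.75 rad. It starts 0.35 to 0.75 rad from the weight's end.
- mug: white mug, 92 mm across, 118 mm high, right of the pot. Origin: under its middle
- pickle_jar: small jar with a yellow lid, 64 mm across, 90 mm high, left of the pot. Origin: centre of the underside
- food_tin: tin with a green and white label, 76 mm across, 58 mm high, left of the pot. Origin: centre of the underside

How it is judged:
By the outcome, as a careful person would: the job done as asked, in the order asked, and still so for the second after the job is handed in, with the robot touching nothing.
It also fails if it takes over 69 s, if anything falls off the work surface, if the arm or the gripper's body presses on something with over 40 N, if the wrist force passes 120 N, or if a joint passes its speed limit or range.

### The arm

A 6-joint arm with a two-finger parallel gripper is mounted at the origin on the work surface; the furniture and walls round the work are solid. World frame = base frame: x ahead of the robot, y to its left, z up, the work surface at z = 0. Lengths are in mm, angles in rad, forces in N, time in s.
With the tool pointing down it reaches from about 275 to 975 mm from the base axis. Payload 8.4 kg.
Tool frame: the origin (TCP) lies on the mounting face of the last link; the fingertips stand 190 mm ahead of it and the grasp point (between the pads) lies 171 mm ahead of it (hold_point_z is the distance from the TCP to the grasp point, in mm); z points along the fingers, y is the line along which they close (so a half turn about z gives the same grasp; the last joint's range is limited). The gripper opens to 92 mm and grips with 3 to 60 N. Pads are 20 mm wide; open, the fingers measure 128 mm over their backs; the gripper's body (75 mm by 189 mm) begins 69 mm behind the grasp point.
Start: joints at [-1.269, 0.353, 1.633, -0, 1.155, -0.002], TCP at [186.967, -596.383, 404.683] pointing down, gripper open.
Joint ranges: [-2.63, 2.63], [-0.92, 2.1], [0.06, 2.66], [-1.3, 4.44], [0, 2.69], [-3.02, 3.02]. Speed limits (rad/s): [2.22, 2.22, 2.79, 3.14, 3.14, 3.14].

### API

Orientations are given as a rotation vector (axis times angle).
In Python, from plant import * gives the robot as it stands. The module is installed in compiled form; this text tells all that it offers.
- The arm moves only by the tool send_rows, never from a script. Its argument "commands" is text: rows parted by semicolons, each of 6 numbers parted by spaces: the shift along the tool's x, y, z each as a share of 20 cm, from -1 to 1, then the turn, a rotation vector about the tool's x, y, z each as a share of pi rad, from -1 to 1. In form: dx dy dz ax ay az; .... A call has 1 to 8 rows; each row is the pose to reach, as a shift and turn from the pose commanded when the call began, along the tool's axes at that moment, turning the shorter way round; what a row does not reach only later rows make up. A row lasts 1/8 s, in which the tool goes at most 62.5 mm and 10.7 degrees, less where a joint would pass 70% of its speed; a pose out of reach is approached as far as the arm can. A call with a number of a shift or a turn outside -1 to 1 is refused whole. A call with a gripper value outside its range is refused whole. "claw" is the opening, from -1 (shut) to 1 (fully open), set as the call begins (left out, the last holds). The fingers move at their own pace and stop on an object; the grip force is fixed at half the most. Time passes only in rows, so rows that repeat a pose let the fingers close. It gives the time, the measured TCP pose, the force, the opening and the grip force at its end, in the units of the state.
- get_state(): the state, without advancing time (a new reading comes with each control period).
- camera(name): name is "scene" or "top" or "wrist"; returns the picture (480x640x3 uint8, red, green, blue); there is no depth.
- camera_model(name): a dict with "camera_matrix" (3x3 intrinsics, pixels), "k1" (the pictures are not rectified: a ray, as slopes to the right and down, at radius r is drawn at 1 + k1 r^2 times it, then the intrinsics apply), "camera_from_world" (4x4, takes a point from world to camera coordinates); the wrist camera has in their place "mount" (4x4, takes a point from camera to tool coordinates, whose origin is the TCP and whose axes are the flange's). Camera axes: x right, y down, z forward; pixel columns grow to the right and rows downward; lengths in mm; the calibration is good to about 2 mm. A picture is of the moment at which its call begins: read the wrist's pose just before it. camera_model takes no time and is no camera call.
- sign_off(): hands the job in; it is judged then, once.
The state is a dict: "t": time; "qpos": joint angles; "qvel": joint speeds; "joint_torque": joint torques, N m; "position": TCP position; "ee_rot": TCP orientation; "wrist_force": force on the tool from outside, world axes, zero at the start; "moment": the same for the moment, N m; "gripper_width": finger opening in mm; "finger_force": force on a finger pad.
Only numpy, scipy, OpenCV 4.12 (cv2) and the standard library are available. Lean on these libraries where they do the work, as an engineer would, in place of code of your own. Each camera call takes 0.05 s, during which the arm holds its last target. There are 200 camera calls.

## Working session

There is one attempt and no reset: what is moved stays moved. The work goes in short steps, Python scripts to look and compute and a tool call to move; the robot and the scene stay as the last step left them, time stands still between calls to the robot, and variables do not carry over. Pictures are saved under pics/ and viewed, at most 10 in all, crops included, and the job is handed in when it is done.

Besides the shell and the picture viewer there is one more tool, called after "Request:" by a JSON object that holds its "op" and its "data", one argument or row to a line. send_rows: Moves the arm, as the interface text tells. Its arguments: {"type":"object","properties":{"commands":{"type":"string"},"claw":{"type":"number"}},"required":["commands"]}

```bash
mkdir -p pics; python3 - <<'E'
from plant import *
import cv2, numpy as np
s=get_state(); print({k:np.round(v,3) for k,v in s.items()})
for n in ("scene","top"):
    im=camera(n); cv2.imwrite(f"pics/{n}0.png",cv2.cvtColor(im,cv2.COLOR_RGB2BGR))
    m=camera_model(n); print(n,m)
print(camera_model("wrist"))
E
```

```text
{'t': np.float64(0.0), 'qpos': array([-1.269,  0.354,  1.634,  0.   ,  1.155, -0.002]), 'qvel': array([ 0.001,  0.002, -0.001, -0.   , -0.   ,  0.001]), 'joint_torque': array([-0.0000e+00, -5.9384e+01, -3.3422e+01,  7.0000e-02,  2.4000e-02,
       -0.0000e+00]), 'position': array([ 186.895, -596.155,  403.963]), 'ee_rot': array([-3.104, -0.475,  0.   ]), 'wrist_force': array([-0.272, -0.191,  0.45 ]), 'moment': array([-0.028, -0.053, -0.016]), 'finger_force': np.float64(0.0), 'gripper_width': np.float64(91.706)}
scene {'camera_matrix': array([[562.2577335 ,   0.        , 310.83809697],
       [  0.        , 562.2577335 , 233.44316553],
       [  0.        ,   0.        ,   1.        ]]), 'k1': -0.1685068242162152, 'camera_from_world': array([[ 8.95661349e-01,  4.44566216e-01,  1.23137330e-02,
        -5.07969178e+02],
       [ 3.97588674e-01, -7.87995606e-01, -4.70091663e-01,
        -1.39294837e+02],
       [-1.99283704e-01,  4.25938734e-01, -8.82531699e-01,
         1.24561033e+03],
       [ 0.00000000e+00,  0.00000000e+00,  0.00000000e+00,
         1.00000000e+00]])}
top {'camera_
[... 404 characters left out ...]
1,  1.31632636e-01, -9.53147116e-01,
         1.05712915e+03],
       [ 0.00000000e+00,  0.00000000e+00,  0.00000000e+00,
         1.00000000e+00]])}
{'camera_matrix': array([[380.62963757,   0.        , 327.94580888],
       [  0.        , 380.62963757, 242.13697852],
       [  0.        ,   0.        ,   1.        ]]), 'k1': -0.0369769595096573, 'mount': array([[ 3.01757688e-04, -9.67669116e-01, -2.52222897e-01,
         7.20449250e+01],
       [ 9.99999520e-01,  5.67998870e-05,  9.78475980e-04,
        -1.26730935e-01],
       [-9.32514755e-04, -2.52223072e-01,  9.67668669e-01,
         2.00145116e+01],
       [ 0.00000000e+00,  0.00000000e+00,  0.00000000e+00,
         1.00000000e+00]])}
```

View pics/top0.png

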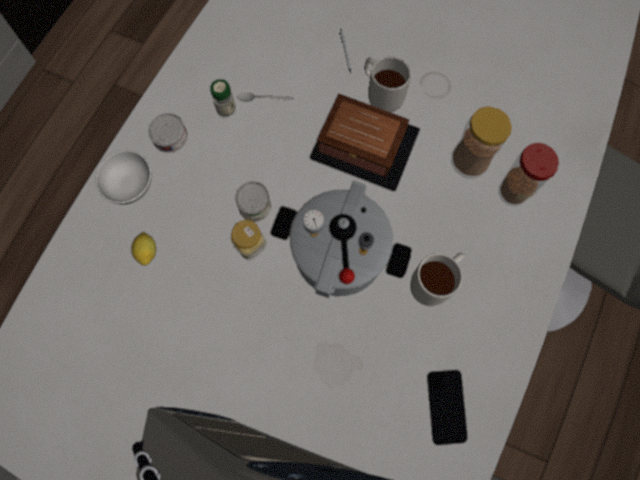

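View pics/scene0.png

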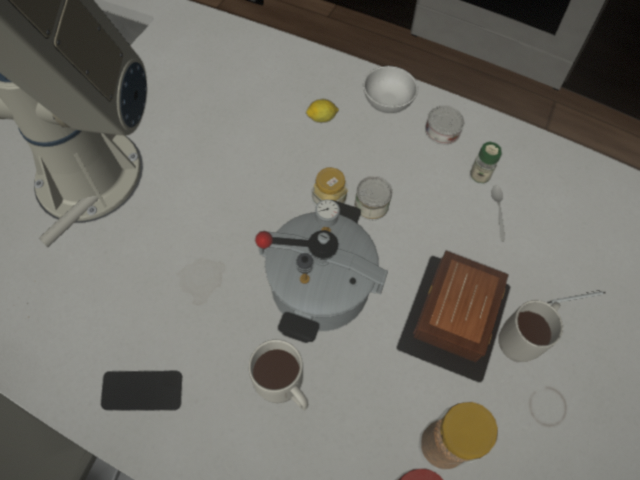

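The top view shows the ball at (347,275), hub at (343,227), gauge at (314,220) and weight at (366,240). In the scene view they are at (263,240), (322,243), (327,210) and (305,262).

```bash
cat > h.py <<'E'
from plant import *
import cv2, numpy as np
def ray(n,uv,st=None):
    m=camera_model(n); K=m["camera_matrix"]; d=np.array([m["k1"],0,0,0,0.])
    p=cv2.undistortPoints(np.array([[uv]],float),K,d)[0,0]   # inverse of 1+k1 r^2
    v=np.array([p[0],p[1],1.])
    if n=="wrist":
        T=np.eye(4); T[:3,:3]=cv2.Rodrigues(np.array(st["ee_rot"]))[0]; T[:3,3]=st["position"]; T=T@m["mount"]
    else: T=np.linalg.inv(m["camera_from_world"])
    v=T[:3,:3]@v; return T[:3,3],v/np.linalg.norm(v)
def onplane(n,uv,z,st=None):
    o,v=ray(n,uv,st); return o+v*(z-o[2])/v[2]
def tri(r1,r2):
    A=sum(np.eye(3)-np.outer(v,v) for o,v in (r1,r2)); b=sum((np.eye(3)-np.outer(v,v))@o for o,v in (r1,r2))
    p=np.linalg.solve(A,b); gap=np.linalg.norm(np.cross(p-r1[0],r1[1]))*2
    return p,gap
def blobs(mask,amin=20):
    n,l,s,c=cv2.connectedComponentsWithStats(mask.astype(np.uint8)); return [(s[i,4],c[i],s[i,:4]) for i in range(1,n) if s[i,4]>=amin]
def red(im):
    i=im.astype(int); return (i[...,0]>90)&(i[...,1]<60)&(i[...,2]<60)
E
python3 - <<'E'
from h import *
P={}
for n,c in (("top",(347,275)),("scene",(263,240))):
    im=cv2.cvtColor(cv2.imread(f"pics/{n}0.png"),cv2.COLOR_BGR2RGB)
    for b in blobs(red(im)):
        if np.hypot(*(b[1]-c))<15: print(n,b); P[n]=b[1]
    hsv=im.astype(int)
    g={"top":(314,220),"scene":(327,210)}[n]
    x,y=g; w=(hsv[y-14:y+14,x-14:x+14].min(2)>150)
    for b in blobs(w): print(n,"gauge",b[0],b[1]+[x-14,y-14])
p,gap=tri(ray("top",P["top"]),ray("scene",P["scene"])); print("ball",p,gap)
for n in P: print(n,onplane(n,P[n],206))
for nm,a,b,z in (("hub",(343,227),(322,243),215),("gauge",(314,220),(327,210),209),("weight",(366.5,239),(305,261),213)):
    print(nm,tri(ray("top",a),ray("scene",b)),onplane("top",a,z),onplane("scene",b,z))
for n,c in (("top",(340,235)),("scene",(310,240))):
    im=cv2.imread(f"pics/{n}0.png"); cv2.imwrite(f"pics/{n}c.png",cv2.resize(im[c[1]-60:c[1]+60,c[0]-80:c[0]+80],None,fx=5,fy=5,interpolation=cv2.INTER_CUBIC))
a=cv2.imread("pics/topc.png");b=cv2.imread("pics/scenec.png")
cv2.imwrite("pics/both.png",cv2.resize(np.vstack([a[:,:],b]),(600,600*1200//800))[:, :][:900:1])
cv2.imwrite("pics/both.png",cv2.resize(np.hstack([a,b]),(800,300)))
E
```

```text
top (np.int32(117), array([348.18803419, 276.1025641 ]), array([343, 270,  11,  14], dtype=int32))
scene (np.int32(180), array([263.35      , 239.56666667]), array([256, 232,  15,  17], dtype=int32))
scene gauge 76 [326.97368421 210.96052632]
ball [505.29947278 -57.13450458 206.39975802] 2.5383926297460215
top [506.15833027 -56.07507437 206.        ]
scene [504.53308863 -58.0853317  206.        ]
hub (array([591.68247618,  -7.98304397, 184.80090705]), np.float64(3.778351623530905)) [583.28554556  -9.51853866 215.        ] [596.63801659 -23.98746389 215.        ]
gauge (array([574.99993631,  44.4952362 , 203.36390703]), np.float64(3.30492405690703)) [574.35500445  44.95578024 209.        ] [575.41229686  39.87666624 209.        ]
weight (array([584.31456395, -58.32453324, 200.90671322]), np.float64(3.6046313143878117)) [581.63061954 -57.48910281 213.        ] [585.90654683 -65.03691441 213.        ]
```

View pics/topc.png

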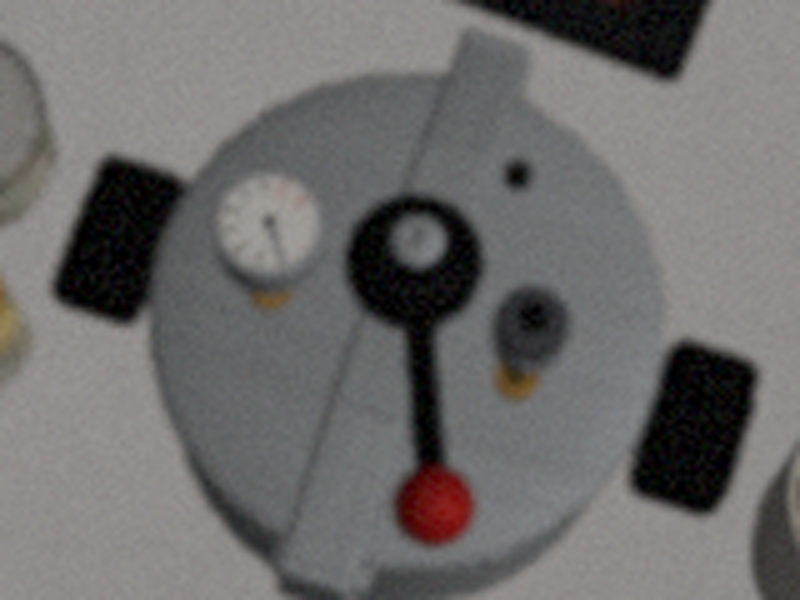

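The two views agree. The ball is at about (505,-57,206). With the gauge 55 mm away, the weight 52 mm and the ball 100 mm, the screw axis comes out near (592,-7). The ball then points at about 210°, the gauge at 109° and the weight at 261°. That gives a swing of about 1.76 rad, as the text says.

```bash
cat >> h.py <<'E'
import json
from scipy.spatial.transform import Rotation as Ro
def Rz(a):
    a=np.radians(a); return np.array([[np.cos(a),np.sin(a),0],[np.sin(a),-np.cos(a),0],[0,0,-1]])
def load(): return json.load(open("cmd.json"))          # commanded pose: x y z, heading of tool x (deg)
def save(c): json.dump([float(v) for v in c],open("cmd.json","w"))
def applyrows(txt):                                     # book-keeping after a move
    c=load(); r=[float(v) for v in txt.split(";")[-1].split()]
    p=np.array(c[:3])+Rz(c[3])@(np.array(r[:3])*200); save([*p,c[3]-r[5]*180]); return load()
def rows(targets):                                      # targets: list of (x,y,z,heading)
    c=load(); o=[]
    for t in targets:
        d=Rz(c[3]).T@(np.array(t[:3])-c[:3])/200; o.append("%.3f %.3f %.3f 0 0 %.3f"%(*d,-((t[3]-c[3]+180)%360-180)/180))
    return "; ".join(o)
def st():
    s=get_state(); R=Ro.from_rotvec(s["ee_rot"]).as_matrix(); 
    print("t %.2f pos"%s["t"],np.round(s["position"],1),"head %.1f"%np.degrees(np.arctan2(R[1,0],R[0,0])),"tilt %.2f"%np.degrees(np.arccos(-R[2,2])),"F",np.round(s["wrist_force"],1),"w %.1f ff %.1f"%(s["gripper_width"],s["finger_force"])); return s
E
python3 - <<'E'
from h import *
from scipy.optimize import least_squares
B=np.array([505.3,-57.1]);G=np.array([575,42.5]);W=np.array([583.5,-60.5])
f=lambda a:[np.hypot(*(a-B))-100,np.hypot(*(a-G))-55,np.hypot(*(a-W))-52]
a=least_squares(f,[592,-7]).x; print(a,f(a))
an=lambda p:np.degrees(np.arctan2(*(p-a)[::-1]))%360
print(an(B),an(G),an(W))
R=Ro.from_rotvec([-3.104,-0.475,0]).as_matrix(); h=np.degrees(np.arctan2(R[1,0],R[0,0])); print(h)
save([186.967,-596.383,404.683,h]); c=np.array(load()); t=np.array([505.3,-57.1,440,an(B)-180])
n=14; T=[c+(t-c)*min(i,n)/n for i in range(1,17)]
print(rows(T))
E
```

```text
[593.19213191  -9.407362  ] [np.float64(-0.001927165574556966), np.float64(0.0029807650379183315), np.float64(0.0037986956096318636)]
208.48544987207896 109.31418897523551 259.2587768558244
17.4007576005122
0.166 -0.150 -0.013 0 0 -0.004; 0.332 -0.300 -0.025 0 0 -0.009; 0.498 -0.449 -0.038 0 0 -0.013; 0.664 -0.599 -0.050 0 0 -0.018; 0.830 -0.749 -0.063 0 0 -0.022; 0.997 -0.899 -0.076 0 0 -0.026; 1.163 -1.049 -0.088 0 0 -0.031; 1.329 -1.198 -0.101 0 0 -0.035; 1.495 -1.348 -0.114 0 0 -0.040; 1.661 -1.498 -0.126 0 0 -0.044; 1.827 -1.648 -0.139 0 0 -0.048; 1.993 -1.797 -0.151 0 0 -0.053; 2.159 -1.947 -0.164 0 0 -0.057; 2.325 -2.097 -0.177 0 0 -0.062; 2.325 -2.097 -0.177 0 0 -0.062; 2.325 -2.097 -0.177 0 0 -0.062
```

Request:
{"op": "send_rows", "data": {
  "commands": "0.15 -0.14 -0.02 0 0 0; 0.31 -0.28 -0.03 0 0 0; 0.47 -0.42 -0.05 0 0 0; 0.63 -0.56 -0.07 0 0 0; 0.79 -0.7 -0.07 0 0 0; 0.93 -0.84 -0.07 0 0 0",
  "claw": 0.3
}}

```text
t: 0.85
position: [314.7, -379.1, 418.5]
ee_rot: [-3.105, -0.475, 0.0]
wrist_force: [-0.1, -0.0, 0.2]
gripper_width: 59.6
finger_force: 0.0
```

Request:
{"op": "send_rows", "data": {
  "commands": "0.15 -0.14 -0.02 0 0 0; 0.31 -0.28 -0.03 0 0 0; 0.47 -0.42 -0.05 0 0 0; 0.63 -0.56 -0.07 0 0 0; 0.79 -0.7 -0.07 0 0 0; 0.93 -0.84 -0.07 0 0 0"
}}

```text
t: 1.6
position: [442.0, -163.1, 432.6]
ee_rot: [-3.105, -0.476, 0.0]
wrist_force: [-0.2, 0.4, 0.3]
gripper_width: 59.9
finger_force: 0.0
```

Request:
{"op": "send_rows", "data": {
  "commands": "0.15 -0.14 -0.02 0 0 -0.02; 0.31 -0.28 -0.03 0 0 -0.04; 0.465 -0.417 -0.037 0 0 -0.062; 0.465 -0.417 -0.037 0 0 -0.062; 0.465 -0.417 -0.037 0 0 -0.062"
}}

```text
t: 2.22
position: [504.8, -57.3, 439.7]
ee_rot: [-3.045, -0.775, 0.002]
wrist_force: [0.0, 0.1, 0.4]
gripper_width: 59.9
finger_force: 0.0
```

```bash
python3 - <<'E'
from h import *
applyrows("0.93 -0.84 -0.07 0 0 0");applyrows("0.93 -0.84 -0.07 0 0 0");print(applyrows("0.465 -0.417 -0.037 0 0 -0.062"))
s=st(); im=camera("wrist"); cv2.imwrite("pics/w1.png",cv2.cvtColor(im,cv2.COLOR_RGB2BGR))
i=im.astype(int); m=(i[...,0]>80)&(i[...,1]<i[...,0]*.5)&(i[...,2]<i[...,0]*.5)
for b in blobs(m,100): print(b, onplane("wrist",b[1],206,s))
E
```

```text
[505.26391399693705, -57.11642905384315, 440.08299999999997, 28.5607576005122]
t 2.23 pos [504.8 -57.3 439.7] head 28.6 tilt 0.06 F [0.  0.1 0.4] w 59.9 ff 0.0
(np.int32(1704), array([325.44307512, 263.90023474]), array([303, 242,  46,  46], dtype=int32)) [506.70951193 -54.89308201 206.        ]
```

View pics/w1.png

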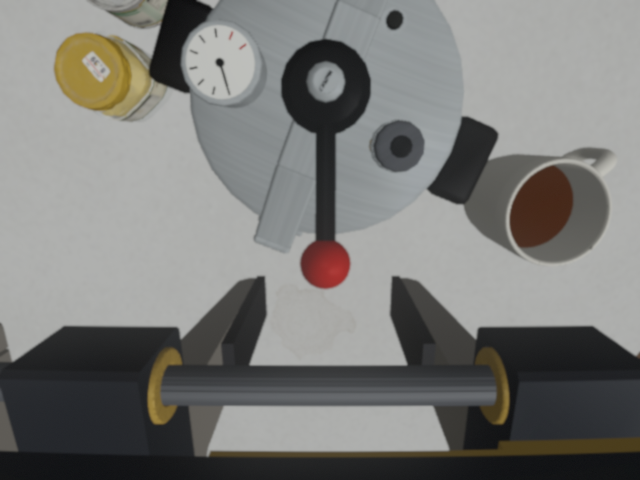

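The wrist view shows the ball at (325,264), the gauge face at (221,62), the weight top at (399,145) and the hub at (326,85). The arm lies along tool x, so the heading is right. I'll refine the geometry from this view.

```bash
python3 - <<'E'
from h import *
from scipy.optimize import least_squares
s=get_state()
B=onplane("wrist",(325.4,263.9),206,s)[:2];G=onplane("wrist",(221,62),209,s)[:2];W=onplane("wrist",(399,145.5),213,s)[:2]
print(B,G,W,onplane("wrist",(326,85),206,s))
f=lambda a:[np.hypot(*(a-B))-100,np.hypot(*(a-G))-55,np.hypot(*(a-W))-52]
a=least_squares(f,[592,-7]).x; print(a,f(a))
an=lambda p:np.degrees(np.arctan2(*(p-a)[::-1]))%360
print(an(B),an(G),an(W))
c=load(); th=an(B)
x,y=(B+np.array([505.7,-56.6]))/2
print(x,y,rows([(x+.3,y+.2,440,28.5),(x+.3,y+.2,378,28.5)]))
E
```

```text
[506.57838672 -55.22519079] [577.49345479  44.22915481] [584.83000603 -57.10189839] [593.62117364  -8.43745239 206.        ]
[594.84145816  -7.12071639] [np.float64(0.5206955717004718), np.float64(-0.7988699959095626), np.float64(-1.0260093031752788)]
208.59093482941054 108.66698829650873 258.6732968621833
506.1391933596646 -55.9125953957431 0.009 -0.003 0.000 0 0 0.000; 0.009 -0.003 0.310 0 0 0.000
```

Request:
{"op": "send_rows", "data": {
  "commands": "0.01 -0.003 0.1 0 0 0; 0.01 -0.003 0.2 0 0 0; 0.01 -0.003 0.28 0 0 0; 0.01 -0.003 0.31 0 0 0; 0.01 -0.003 0.31 0 0 0"
}}

```text
t: 2.9
position: [506.6, -55.9, 378.0]
ee_rot: [-3.045, -0.774, 0.001]
wrist_force: [-0.3, 0.5, -0.6]
gripper_width: 60.2
finger_force: 0.0
```

Request:
{"op": "send_rows", "data": {
  "commands": "0 0 0 0 0 0; 0 0 0 0 0 0; 0 0 0 0 0 0; 0 0 0 0 0 0",
  "claw": -1
}}

```text
t: 3.4
position: [506.8, -55.6, 378.4]
ee_rot: [3.044, 0.775, 0.001]
wrist_force: [-0.6, 0.8, 1.3]
gripper_width: 28.1
finger_force: 30.0
```

```bash
python3 - <<'E'
from h import *
print(applyrows("0.01 -0.003 0.31 0 0 0")); s=st()
im=camera("wrist"); cv2.imwrite("pics/w2.png",cv2.cvtColor(im,cv2.COLOR_RGB2BGR))
E
```

```text
[506.7336810123568, -55.633261861519856, 378.08299999999997, 28.5607576005122]
t 3.40 pos [506.8 -55.6 378.4] head 28.6 tilt 0.03 F [-0.6  0.8  1.3] w 28.1 ff 30.0
```

View pics/w2.png

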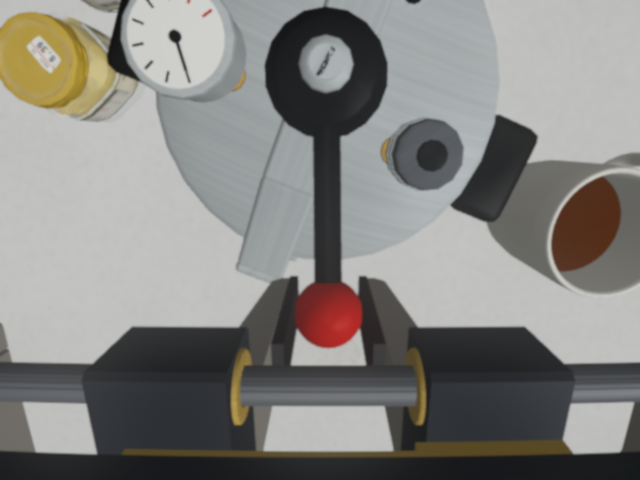

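Both pads are on the ball (329,313), with the arm running straight up between the fingers and gauge and weight clear. Next I turn clockwise 20° per call along the arc.

Request:
{"op": "send_rows", "data": {
  "commands": "0 -0.022 0 0 0 0.014; 0.002 -0.044 0.001 0 0 0.028; 0.004 -0.065 0.001 0 0 0.042; 0.008 -0.087 0.001 0 0 0.056; 0.012 -0.108 0.002 0 0 0.069; 0.017 -0.129 0.002 0 0 0.083; 0.023 -0.15 0.002 0 0 0.097; 0.03 -0.171 0.003 0 0 0.111"
}}

```text
t: 4.45
position: [495.6, -22.9, 377.9]
ee_rot: [3.132, 0.233, 0.0]
wrist_force: [-2.4, -2.9, 5.3]
gripper_width: 28.3
finger_force: 30.0
```

```bash
cat >> h.py <<'E'
A=np.array([594.5,-7.9])
def report():
    s=st(); c=load(); d=s["position"][:2]-A; th=np.arctan2(d[1],d[0]); F=s["wrist_force"]
    cw=np.array([np.sin(th),-np.cos(th)]); print("cmd",np.round(c,2),"th meas %.1f r %.1f"%(np.degrees(th)%360,np.hypot(*d)),"PUSH %.1f radial %.1f Fz %.1f"%(-F[:2]@cw,F[:2]@[np.cos(th),np.sin(th)],F[2]), "moment",np.round(s["moment"],2))
E
python3 -c "
from h import *
applyrows('0.03 -0.171 0.003 0 0 0.111'); report()
s=get_state()"
```

```text
t 4.45 pos [495.6 -22.9 377.9] head 8.5 tilt 0.05 F [-2.4 -2.9  5.3] w 28.3 ff 30.0
cmd [495.65 -22.73 377.48   8.58] th meas 188.6 r 100.1 PUSH 2.5 radial 2.8 Fz 5.3 moment [-0.4   0.38 -0.01]
```

Request:
{"op": "send_rows", "data": {
  "commands": "0 -0.022 0 0 0 0.014; 0.002 -0.044 0 0 0 0.028; 0.004 -0.065 0 0 0 0.042; 0.008 -0.087 0 0 0 0.056; 0.012 -0.108 0.001 0 0 0.069; 0.017 -0.129 0.001 0 0 0.083; 0.023 -0.15 0.001 0 0 0.097; 0.03 -0.171 0.001 0 0 0.111"
}}

```text
t: 5.45
position: [496.2, 11.9, 377.4]
ee_rot: [3.125, -0.314, -0.001]
wrist_force: [-0.7, -2.7, 2.9]
gripper_width: 28.5
finger_force: 30.0
```

```bash
python3 -c "
from h import *
applyrows('0.03 -0.171 0.001 0 0 0.111'); report()"
```

```text
t 5.45 pos [496.2  11.9 377.4] head -11.5 tilt 0.06 F [-0.7 -2.7  2.9] w 28.5 ff 30.0
cmd [496.48  11.99 377.28 -11.4 ] th meas 168.6 r 100.3 PUSH 2.8 radial 0.1 Fz 2.9 moment [-0.39  0.3  -0.02]
```

Request:
{"op": "send_rows", "data": {
  "commands": "0 -0.022 0 0 0 0.014; 0.002 -0.044 0 0 0 0.028; 0.004 -0.065 0 0 0 0.042; 0.008 -0.087 0.001 0 0 0.056; 0.012 -0.108 0.001 0 0 0.069; 0.017 -0.129 0.001 0 0 0.083; 0.023 -0.15 0.002 0 0 0.097; 0.03 -0.171 0.002 0 0 0.111"
}}

```text
t: 6.45
position: [508.8, 44.2, 376.9]
ee_rot: [3.023, -0.851, -0.001]
wrist_force: [-1.8, -2.9, 1.9]
gripper_width: 28.3
finger_force: 30.0
```

```bash
python3 -c "
from h import *
applyrows('0.03 -0.171 0.002 0 0 0.111'); report()"
```

```text
t 6.45 pos [508.8  44.2 376.9] head -31.5 tilt 0.07 F [-1.8 -2.9  1.9] w 28.3 ff 30.0
cmd [509.12  44.33 376.88 -31.38] th meas 148.7 r 100.3 PUSH 3.4 radial 0.0 Fz 1.9 moment [-0.32  0.38 -0.04]
```

Now lift 8 mm, then check the force, which should be about 8 N down.

Request:
{"op": "send_rows", "data": {
  "commands": "0 0.004 -0.01 0 0 -0.003; 0 0.008 -0.02 0 0 -0.005; 0 0.008 -0.03 0 0 -0.005; 0 0.008 -0.04 0 0 -0.005; 0 0.008 -0.04 0 0 -0.005"
}}

```text
t: 7.08
position: [508.1, 42.9, 384.9]
ee_rot: [3.031, -0.826, -0.0]
wrist_force: [0.6, -1.7, -7.7]
gripper_width: 28.3
finger_force: 30.0
```

```bash
python3 -c "
from h import *
applyrows('0 0.008 -0.04 0 0 -0.005'); report()"
```

```text
t 7.08 pos [508.1  42.9 384.9] head -30.5 tilt 0.01 F [ 0.6 -1.7 -7.7] w 28.3 ff 30.0
cmd [508.29  42.96 384.88 -30.48] th meas 149.5 r 100.2 PUSH 1.1 radial -1.4 Fz -7.7 moment [-0.21 -0.02 -0.13]
```

The lever is lifted (-7.7 N). Swing back about 62° in two calls.

Request:
{"op": "send_rows", "data": {
  "commands": "0.001 0.034 0 0 0 -0.021; 0.005 0.067 0 0 0 -0.043; 0.01 0.1 0 0 0 -0.064; 0.018 0.133 0 0 0 -0.086; 0.028 0.165 0 0 0 -0.107; 0.04 0.196 0 0 0 -0.128; 0.054 0.227 0 0 0 -0.15; 0.071 0.256 0 0 0 -0.171"
}}

```text
t: 8.07
position: [494.4, -8.4, 384.8]
ee_rot: [-3.141, -0.012, 0.0]
wrist_force: [0.2, -0.5, -7.6]
gripper_width: 28.5
finger_force: 30.0
```

```bash
python3 -c "
from h import *
applyrows('0.071 0.256 0 0 0 -0.171'); report()"
```

```text
t 8.07 pos [494.4  -8.4 384.8] head 0.4 tilt 0.02 F [ 0.2 -0.5 -7.6] w 28.5 ff 30.0
cmd [ 4.9456e+02 -8.3700e+00  3.8488e+02  3.0000e-01] th meas 180.3 r 100.1 PUSH 0.5 radial -0.2 Fz -7.6 moment [-0.01 -0.15 -0.04]
```

Request:
{"op": "send_rows", "data": {
  "commands": "0.001 0.034 0 0 0 -0.021; 0.005 0.067 0 0 0 -0.043; 0.01 0.1 0 0 0 -0.064; 0.018 0.133 0 0 0 -0.086; 0.028 0.165 0 0 0 -0.107; 0.04 0.196 0 0 0 -0.128; 0.054 0.227 0 0 0 -0.15; 0.071 0.256 0 0 0 -0.171"
}}

```text
t: 9.07
position: [509.1, -59.4, 384.8]
ee_rot: [-3.025, -0.845, -0.0]
wrist_force: [1.2, 0.0, -7.9]
gripper_width: 28.5
finger_force: 30.0
```

```bash
python3 -c "
from h import *
applyrows('0.071 0.256 0 0 0 -0.171'); report()"
```

```text
t 9.07 pos [509.1 -59.4 384.8] head 31.2 tilt 0.04 F [ 1.2  0.  -7.9] w 28.5 ff 30.0
cmd [509.03 -59.49 384.88  31.08] th meas 211.1 r 99.7 PUSH 0.6 radial -1.1 Fz -7.9 moment [ 0.14 -0.14 -0.01]
```

Free swing. Lower 8 mm into mesh.

Request:
{"op": "send_rows", "data": {
  "commands": "0 0 0.01 0 0 0; 0 0 0.02 0 0 0; 0 0 0.03 0 0 0; 0 0 0.038 0 0 0; 0 0 0.041 0 0 0; 0 0 0.041 0 0 0"
}}

```text
t: 9.82
position: [509.0, -59.4, 377.0]
ee_rot: [3.027, 0.842, 0.001]
wrist_force: [0.1, 0.2, -2.6]
gripper_width: 28.4
finger_force: 30.0
```

```bash
python3 -c "
from h import *
applyrows('0 0 0.041 0 0 0'); report()"
```

```text
t 9.82 pos [509.  -59.4 377. ] head 31.1 tilt 0.02 F [ 0.1  0.2 -2.6] w 28.4 ff 30.0
cmd [509.03 -59.49 376.68  31.08] th meas 211.1 r 99.8 PUSH -0.1 radial -0.2 Fz -2.6 moment [ 0.05 -0.02  0.01]
```

Request:
{"op": "send_rows", "data": {
  "commands": "0 -0.022 0.002 0 0 0.014; 0.002 -0.044 0.002 0 0 0.028; 0.004 -0.065 0.003 0 0 0.042; 0.008 -0.087 0.003 0 0 0.056; 0.012 -0.108 0.004 0 0 0.069; 0.017 -0.129 0.004 0 0 0.083; 0.023 -0.15 0.005 0 0 0.097; 0.03 -0.171 0.005 0 0 0.111"
}}

```text
t: 10.82
position: [496.5, -27.6, 376.5]
ee_rot: [3.125, 0.303, 0.001]
wrist_force: [-2.3, -5.0, 3.6]
gripper_width: 28.0
finger_force: 30.0
```

```bash
python3 -c "
from h import *
applyrows('0.03 -0.171 0.005 0 0 0.111'); report()"
```

```text
t 10.82 pos [496.5 -27.6 376.5] head 11.1 tilt 0.11 F [-2.3 -5.   3.6] w 28.0 ff 30.0
cmd [496.51 -27.11 375.68  11.1 ] th meas 191.4 r 100.0 PUSH 4.4 radial 3.2 Fz 3.6 moment [-0.8   0.37  0.15]
```

Push 4.4 N: the screw now presses on the lid. I expect about 40° more.

Request:
{"op": "send_rows", "data": {
  "commands": "0 -0.022 0 0 0 0.014; 0.002 -0.044 0 0 0 0.028; 0.004 -0.065 0 0 0 0.042; 0.008 -0.087 0.001 0 0 0.056; 0.012 -0.108 0.001 0 0 0.069; 0.017 -0.129 0.001 0 0 0.083; 0.023 -0.15 0.001 0 0 0.097; 0.03 -0.171 0.001 0 0 0.111"
}}

```text
t: 11.82
position: [495.4, 6.7, 376.1]
ee_rot: [3.129, -0.244, -0.001]
wrist_force: [-4.7, -8.9, 1.9]
gripper_width: 28.2
finger_force: 30.0
```

```bash
python3 -c "
from h import *
applyrows('0.03 -0.171 0.001 0 0 0.111'); report()"
```

```text
t 11.82 pos [495.4   6.7 376.1] head -8.9 tilt 0.17 F [-4.7 -8.9  1.9] w 28.2 ff 30.0
cmd [495.81   7.61 375.48  -8.88] th meas 171.6 r 100.1 PUSH 9.5 radial 3.3 Fz 1.9 moment [-1.33  0.62  0.28]
```

Request:
{"op": "send_rows", "data": {
  "commands": "0 -0.022 0 0 0 0.014; 0.002 -0.044 0.001 0 0 0.028"
}}

```text
t: 12.08
position: [497.1, 15.3, 375.9]
ee_rot: [3.115, -0.381, -0.001]
wrist_force: [-5.4, -9.3, 7.2]
gripper_width: 28.4
finger_force: 30.0
```

```bash
python3 -c "
from h import *
applyrows('0.002 -0.044 0.001 0 0 0.028'); report(); print(np.round(get_state()['qvel'],3))"
```

```text
t 12.07 pos [497.1  15.3 375.9] head -13.9 tilt 0.20 F [-5.4 -9.3  7.2] w 28.4 ff 30.0
cmd [497.57  16.24 375.28 -13.92] th meas 166.6 r 100.1 PUSH 10.3 radial 3.1 Fz 7.2 moment [-1.48  0.96  0.31]
[ 0.067  0.016 -0.018 -0.002  0.006  0.416]
```

Request:
{"op": "send_rows", "data": {
  "commands": "0 -0.022 0 0 0 0.014; 0.002 -0.044 0 0 0 0.028"
}}

```text
t: 12.32
position: [499.4, 23.6, 375.8]
ee_rot: [3.095, -0.517, -0.002]
wrist_force: [-5.9, -9.7, 5.5]
gripper_width: 28.1
finger_force: 30.0
```

```bash
python3 -c "
from h import *
applyrows('0.002 -0.044 0 0 0 0.028'); report()"
```

```text
t 12.32 pos [499.4  23.6 375.8] head -19.0 tilt 0.23 F [-5.9 -9.7  5.5] w 28.1 ff 30.0
cmd [500.07  24.69 375.28 -18.96] th meas 161.7 r 100.2 PUSH 11.1 radial 2.5 Fz 5.5 moment [-1.63  1.01  0.26]
```

Request:
{"op": "send_rows", "data": {
  "commands": "0 -0.022 0 0 0 0.014; 0.002 -0.044 0 0 0 0.028"
}}

```text
t: 12.58
position: [502.5, 31.7, 375.7]
ee_rot: [3.069, -0.652, -0.003]
wrist_force: [-7.3, -11.3, 5.2]
gripper_width: 28.1
finger_force: 30.0
```

```bash
python3 -c "
from h import *
applyrows('0.002 -0.044 0 0 0 0.028'); report()"
```

```text
t 12.57 pos [502.5  31.7 375.7] head -24.0 tilt 0.26 F [ -7.3 -11.3   5.2] w 28.1 ff 30.0
cmd [503.31  32.88 375.28 -24.  ] th meas 156.7 r 100.2 PUSH 13.2 radial 2.3 Fz 5.2 moment [-1.7   1.16  0.36]
```

The push is about 12.5 N, and I allow for noise in the trend. The screw is firm. Back off within the play to unload.

Request:
{"op": "send_rows", "data": {
  "commands": "0 0.012 0 0 0 -0.008; 0 0.014 0 0 0 -0.008; 0 0.014 0 0 0 -0.008"
}}

```text
t: 12.95
position: [501.6, 29.7, 375.7]
ee_rot: [3.079, -0.613, -0.002]
wrist_force: [-4.7, -5.4, 3.2]
gripper_width: 28.1
finger_force: 30.0
```

```bash
python3 -c "
from h import *
applyrows('0 0.014 0 0 0 -0.008'); report()"
```

```text
t 12.95 pos [501.6  29.7 375.7] head -22.5 tilt 0.13 F [-4.7 -5.4  3.2] w 28.1 ff 30.0
cmd [502.17  30.32 375.28 -22.56] th meas 158.0 r 100.2 PUSH 6.8 radial 2.4 Fz 3.2 moment [-0.7   0.79  0.14]
```

Request:
{"op": "send_rows", "data": {
  "commands": "0 0.01 0 0 0 -0.005; 0 0.016 0 0 0 -0.008; 0 0.016 0 0 0 -0.008"
}}

```text
t: 13.32
position: [500.7, 27.4, 375.7]
ee_rot: [-3.088, 0.575, 0.0]
wrist_force: [-5.7, 0.1, 6.0]
gripper_width: 28.5
finger_force: 30.0
```

```bash
python3 -c "
from h import *
applyrows('0 0.016 0 0 0 -0.008'); report()"
```

```text
t 13.32 pos [500.7  27.4 375.7] head -21.1 tilt 0.02 F [-5.7  0.1  6. ] w 28.5 ff 30.0
cmd [500.94  27.37 375.28 -21.12] th meas 159.4 r 100.2 PUSH 1.9 radial 5.4 Fz 6.0 moment [-0.06  0.87  0.04]
```

Unloaded. Now open the fingers and rise.

Request:
{"op": "send_rows", "data": {
  "commands": "0 0 0 0 0 0; 0 0 0 0 0 0; 0 0 0 0 0 0",
  "claw": 0.2
}}

```text
t: 13.7
position: [501.1, 27.4, 375.3]
ee_rot: [-3.088, 0.575, -0.001]
wrist_force: [0.2, -0.1, 0.4]
gripper_width: 54.5
finger_force: 0.0
```

```bash
python3 -c "
from h import *
report()"
```

```text
t 13.70 pos [501.1  27.4 375.3] head -21.1 tilt 0.03 F [ 0.2 -0.1  0.4] w 54.5 ff 0.0
cmd [500.94  27.37 375.28 -21.12] th meas 159.3 r 99.9 PUSH -0.0 radial -0.2 Fz 0.4 moment [ 0.16 -0.03 -0.04]
```

Request:
{"op": "send_rows", "data": {
  "commands": "0 0 -0.08 0 0 0; 0 0 -0.18 0 0 0; 0 0 -0.28 0 0 0; 0 0 -0.34 0 0 0; 0 0 -0.34 0 0 0"
}}

```text
t: 14.32
position: [501.1, 27.4, 444.5]
ee_rot: [-3.088, 0.575, -0.003]
wrist_force: [-0.1, -0.1, -0.8]
gripper_width: 54.9
finger_force: 0.0
```

```bash
python3 - <<'E'
from h import *
applyrows("0 0 -0.34 0 0 0"); report(); s=get_state()
im=camera("wrist"); cv2.imwrite("pics/w3.png",cv2.cvtColor(im,cv2.COLOR_RGB2BGR))
i=im.astype(int); m=(i[...,0]>80)&(i[...,1]<i[...,0]*.5)&(i[...,2]<i[...,0]*.5)
P={}
for b in blobs(m,600): print(b[0],b[1],onplane("wrist",b[1],204,s),np.degrees(np.arctan2(*(onplane("wrist",b[1],204,s)[:2]-A)[::-1]))%360)
E
```

```text
t 14.32 pos [501.1  27.4 444.5] head -21.1 tilt 0.12 F [-0.1 -0.1 -0.8] w 54.9 ff 0.0
cmd [500.94  27.37 443.28 -21.12] th meas 159.3 r 99.8 PUSH 0.1 radial 0.0 Fz -0.8 moment [ 0.02  0.04 -0.04]
1586 [334.10529634 265.35876419] [500.31954146  24.67332272 204.        ] 160.92150634771838
```

View pics/w3.png

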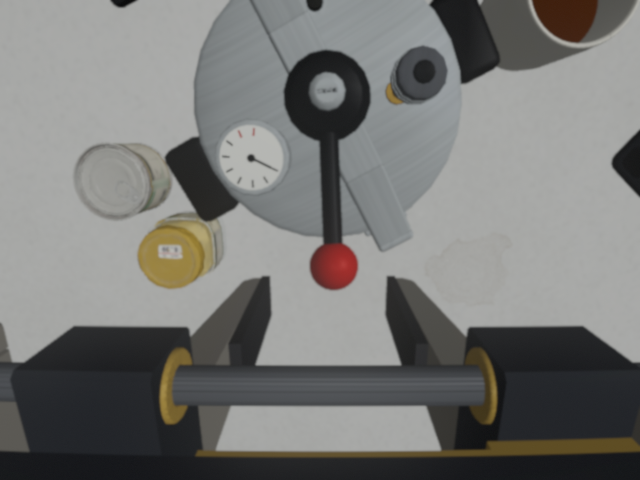

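The lever sits at the last turned place, about 161°, with the ball at (334,265). The gripper is clear, and the gauge, weight and jars stand as before. The height dropped 2.7 mm, matching 1.95 rad × 1.5 mm, so the lever is fully meshed.

```bash
python3 -c "
from plant import *
print(sign_off())"
```

```text
the job is handed in; nothing more can be done
None
```

I clamped the lid with one lever re-index. The last push readings while turning were 11.1 N, then 13.2 N, about 12.5 N on the trend. I let go with the lever meshed as far as force and height show, and handed the job in at about 14 s; no verdict came back.

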